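# Draw the grinder's collar pin and swing the collar to its stop

## Task

The bean hopper is off this coffee grinder because the burrs are to be cleaned. Switch the grinder off first, by pressing the raised end of the rocker on its top right down; then pull the black knob of the collar's sprung locking pin fully up and, never letting the pin down on the way, swing the collar by that knob anticlockwise (seen from above) until it meets its stop. Finish there still gripping the knob, with the pin held fully up so that a colleague can lift the burr out, and leave the other things on the worktop undisturbed.

Things in the scene. Friction and masses are not known exactly. Their poses are not given: they have to be found in the camera images.
- grinder: compact grey coffee grinder, fixed, 330 mm deep over its base, 160 mm wide, flat top 215 mm above the worktop. Origin: on the worktop, under the collar's axis. x points from the chute and portafilter fork at the front (facing the robot) to the back, y to its left, z up. The switch is on its top at the back
- rocker_end (a point): a point on top of the black rocker, at the end to press (the grinder's right, -y end, raised at the start), 17 mm from the pivot. The rocker is 24 mm wide (along the grinder's x) and two flat 22 mm halves meet in a shallow V over the pivot. On: left half level, right half rising outwards at 25 degrees. Off: right half level, 222.5 mm above the worktop, left half raised
- rocker_pivot (a point): the rocker's pivot, fixed on the grinder at [0.118, 0, 0.2185] in its frame; the rocker runs along the grinder's y. The bezel round it is 219 mm above the worktop, 3.5 mm below the level half. Nothing taller stands within 40 mm of it
- switch (a joint): angle of the rocker: 0 = on (start), 0.44 rad = fully off (right half pressed level). Pressing takes about 3 to 6 N; it stays as it is left
- knob (a point): centre of the black, round, upright knob of the sprung locking pin, 25 mm in diameter, 24 mm tall, to be gripped from above. Seated, its centre is 268 mm above the worktop. It stands on the collar's ear, 66 mm from the collar's axis, over a 17 mm wide sleeve; fingertips may reach 20 mm below its centre on all sides. It turns with the collar; x points outwards from the axis, z up
- plunger (a joint): how far the pin is drawn up (m): 0 = seated in its hole (start), 0.014 = fully up, against its end stop. The spring pulls down with 6 N seated, 12.5 N fully up. The 7 mm pin sits 7 mm deep in a hole of the fixed index ring and locks the collar until drawn farther than that; let go elsewhere it drops on to the ring or into another hole
- collar_axis (a point): a point on the vertical axis of the aluminium collar, at the height of the seated knob's centre (268 mm). The collar is 100 mm across, its top 241 mm above the worktop, on a fixed steel index ring 153 mm across with holes every 18 degrees. Fixed; its yaw differs from the grinder's
- collar (a joint): angle of the collar: 0 = start (locked), grows anticlockwise seen from above, 0.785 rad = at its stop, a dowel in the index ring. It needs about 1.5 N at the knob and stays as it is left
- portafilter: bystander: loose steel basket with a black handle, 70 mm across and 220 mm long, on the worktop to the grinder's left. Origin under the basket
- tamper: bystander: loose steel tamper, 58 mm across, 88 mm tall, on the worktop to the grinder's right. Origin under its centre
- brush: bystander: loose cleaning brush, 170 mm long, on the worktop to the grinder's right
- jug: bystander: loose steel milk jug, 86 mm across, 105 mm tall, far left. Origin under its centre
- hopper: bystander: the grinder's clear bean hopper standing upside down, 132 mm across, 165 mm tall, far right. Origin under its centre
- hopper_lid: bystander: black round hopper lid, 128 mm across, 30 mm tall, near right. Origin under its centre
- takeaway_cup: bystander: loose cardboard cup with a black lid, 90 mm across, 120 mm tall, near left. Origin under its centre

How it is judged:
By the outcome, as a careful person would: the job done as asked, in the order asked, and still so for the second after the job is handed in, while the arm keeps its last pose, push and grip.
It also fails if it takes over 42 s, if anything falls off the work surface, if the arm or the gripper's body presses on something with over 40 N, if the wrist force passes 120 N, or if a joint passes its speed limit or range.

## Robot

A 6-joint arm with a two-finger parallel gripper is mounted at the origin on the work surface. World frame = base frame: x ahead of the robot, y to its left, z up, the work surface at z = 0. Lengths are in mm, angles in rad, forces in N, time in s.
With the tool pointing down it reaches from about 350 to 775 mm from the base axis. Payload 7.3 kg.
Tool frame: the origin (TCP) lies between the finger pads; the fingertips stand 8 mm ahead of it and the grasp point (between the pads) lies 11 mm behind it; y points along the fingers, z is the direction in which the jaws open and shut, and the axes are right-handed (so a half turn about y gives the same grasp; the last joint's range is limited). The gripper opens to 92 mm and grips with 3 to 60 N. Pads are 19 mm wide; open, the fingers measure 130 mm over their backs; the gripper's body (75 mm by 190 mm) begins 47 mm behind the grasp point.
Start: joints at [1.108, 0.342, 1.524, -0, 1.275, -0.146], TCP at [163.537, 498.899, 234.741] pointing down, gripper open.
Joint ranges: [-2.53, 2.53], [-0.77, 2.02], [0.04, 2.7], [-1, 4.14], [0.28, 2.66], [-3.11, 3.11]. Speed limits (rad/s): [2.57, 2.57, 3.14, 3.14, 3.14, 3.14].

## Interface

Orientations are given as [roll, pitch, yaw] about the fixed x, y, z axes, in that order (R = Rz(yaw) Ry(pitch) Rx(roll)).
In Python, from plant import bot, vision, job gives the robot as it stands. The module is installed in compiled form; this text tells all that it offers.
- The arm moves only by the tool arm_command, never from a script. Its argument "deltas" is a list of rows, each a list of 4 numbers: the shift along the tool's x, y, z in m, then the turn about the tool's y in degrees. In form: [[x, y, z, twist], ...]. A call has 1 to 5 rows; each row shifts and turns the commanded pose from where the row before left it, along the tool's axes as they then stand; what a row does not reach is not made up. A row lasts 1/10 s, in which the tool goes at most 50 mm and 8.59 degrees, less where a joint would pass 70% of its speed; a pose out of reach is approached as far as the arm can. A call is refused whole if a number of a shift passes 0.05 or a number of a turn 8.59, either way. A call with a gripper value outside its range is refused whole. "claw" is the closure in counts, from 0 (fully open) to 255 (shut), set as the call begins (left out, the last holds). The fingers move at their own pace and stop on an object; the grip force is fixed at half the most. Time passes only in rows, so rows that do not move let the fingers close. It gives the time, the measured TCP pose, the force and the opening at its end, in the units of the state.
- bot.get_obs(): the state, without advancing time (a new reading comes with each control period).
- vision.capture(name): name is "scene" or "top" or "wrist"; returns a dict with "img" (384x512x3 uint8, red, green, blue), "camera_matrix" (3x3 intrinsics, pixels), "world_to_cam" (4x4, takes a point from world to camera coordinates); the wrist camera has in their place "mount" (4x4, takes a point from camera to tool coordinates, whose origin is the TCP and whose axes are the tool frame's). Camera axes: x right, y down, z forward; pixel columns grow to the right and rows downward; lengths in mm; the calibration is good to about 2 mm. A picture is of the moment at which its call begins: read the wrist's pose just before it. There is no depth.
- job.close_job(): hands the job in, once; it reports no verdict.
Trained networks look in a picture, given as the dict that the camera call returned (one of the last four; its "shot" number tells which), for a name from the list of things; names that differ only in an ending like _2 or _b are one class to them, and where a whole thing is asked for, a point or a joint stands for the part that bears it (a point fixed in the world has none). Each returns a list of dicts, best first, with "confidence" (0 to 1); they miss things now and then, are a little off and sometimes report something else, mostly with a low value. They report only what shows in the picture. A call takes as long as a camera call.
- vision.find_in(picture, name): "xyz" ([x, y, z] in mm, in the coordinates of the camera as it stood for that picture, good to about 4 mm: the middle of the surface that is visible of it).
- vision.regions_of(picture, name): "mask" (384x512 bool, what is visible of it).
The state is a dict: "time": time; "joint_positions": joint angles; "dq": joint speeds; "tau": joint torques, N m; "tool_pos": TCP position; "tcp_rot": TCP orientation; "contact_force": force on the tool from outside, world axes, zero at the start; "moment": the same for the moment, N m; "grip_width": finger opening in mm.
Only numpy, scipy, OpenCV 4.12 (cv2) and the standard library are available. Lean on these libraries where they do the work, as an engineer would, in place of code of your own. Each camera call takes 0.05 s, during which the arm holds its last target. There are 200 camera calls.

## Working session

There is one attempt and no reset: what is moved stays moved. The work goes in short steps, Python scripts to look and compute and a tool call to move; the robot and the scene stay as the last step left them, time stands still between calls to the robot, and variables do not carry over. Pictures are saved under pics/ and viewed, about 8 in all and at most 12, crops included, and the job is handed in when it is done.

Besides the shell and the picture viewer there is one more tool, called after "Call:" as a command line: name --pt "numbers of a row" for each row, then --argument value for the rest. arm_command: Moves the arm, as the interface text tells. Its arguments: {"type":"object","properties":{"deltas":{"type":"array","items":{"type":"array","items":{"type":"number"}}},"claw":{"type":"number"}},"required":["deltas"]}

```bash
mkdir -p pics
cat > h.py <<'E'
import numpy as np, cv2
from plant import bot, vision, job
from scipy.spatial.transform import Rotation as R
def pose(o=None):
    o=o or bot.get_obs(); T=np.eye(4); T[:3,:3]=R.from_euler('xyz',o['tcp_rot']).as_matrix(); T[:3,3]=o['tool_pos']; return T
def shot(name,save=None):
    T=pose(); p=vision.capture(name)
    p['c2w']=T@p['mount'] if name=='wrist' else np.linalg.inv(p['world_to_cam'])
    if save: cv2.imwrite('pics/'+save+'.png',p['img'][:,:,::-1])
    return p
def find(p,n):
    return [(round(d['confidence'],2),(p['c2w']@np.r_[d['xyz'],1])[:3].round(1)) for d in vision.find_in(p,n)[:2]]
def ray(p,uv):
    d=p['c2w'][:3,:3]@np.linalg.solve(p['camera_matrix'],[uv[0],uv[1],1]); return p['c2w'][:3,3],d
def atz(p,uv,z):
    o,d=ray(p,uv); return (o+d*(z-o[2])/d[2]).round(1)
def proj(p,X):
    c=np.linalg.inv(p['c2w'])@np.r_[X,1]; q=p['camera_matrix']@c[:3]; return (q[:2]/q[2]).round(1)
E
python3 - <<'E'
from h import *
o=bot.get_obs();print(o['time'],o['tool_pos'],o['tcp_rot'],o['contact_force'],o['grip_width']);print(pose()[:3,:3].round(3))
ims=[]
for c in ['scene','top']:
    p=shot(c); ims.append(p['img'])
    for n in ['grinder','knob','rocker_end','collar','collar_axis','rocker_pivot']: print(c,n,find(p,n))
cv2.imwrite('pics/a.png',ims[0][:,:,::-1]);cv2.imwrite('pics/b.png',ims[1][:,:,::-1])
print(bot.get_obs()['time'])
E
```

```text
0.0 [163.35910081 498.51911929 234.04075101] [-1.57236323e+00  2.00419003e-04 -3.16786882e-01] [ 0.36628065 -0.13830911  0.62886366] 91.5654989014419
[[ 0.95  -0.001  0.312]
 [-0.312 -0.001  0.95 ]
 [-0.    -1.    -0.002]]
scene grinder [(0.9, array([676.3,  34.3, 144.1])), (0.57, array([517.3, 123.1, 279. ]))]
scene knob [(0.5, array([519. , 123.4, 277.3]))]
scene rocker_end [(0.46, array([691.6,  78.5, 228.6]))]
scene collar [(0.69, array([568.4, 101.9, 237.4])), (0.26, array([518.7, 125. , 277.5]))]
scene collar_axis [(0.67, array([585.4,  89.6, 230.4]))]
scene rocker_pivot [(0.66, array([679.9,  33.5, 147. ])), (0.45, array([688.6,  80.3, 223.3]))]
top grinder [(0.74, array([495.3, 101.4, 209.6]))]
top knob [(0.42, array([508.3, 133.3, 281.2]))]
top rocker_end []
top collar [(0.88, array([567.2, 110.9, 237.3]))]
top collar_axis [(0.71, array([564.7,  98.9, 230.2]))]
top rocker_pivot [(0.59, array([501.7, 101.5, 204.1]))]
0.7
```

View pics/a.png

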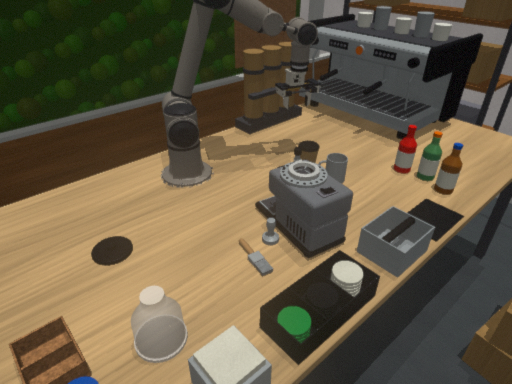

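View pics/b.png

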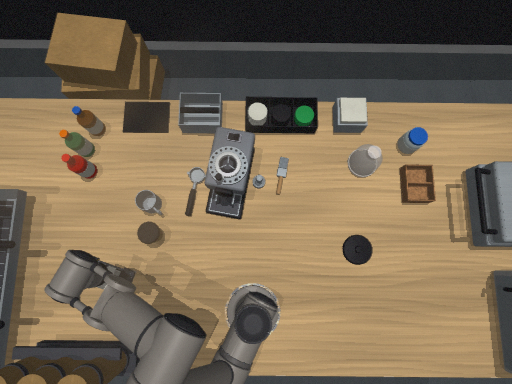

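The scene shows the grinder with its collar at about (303,172) and the tamper and brush beside it. In the top view the collar is at (229,163), the switch at (236,135) and the knob towards the front. I'm raising the arm and bringing the wrist camera over.

Call:
arm_command --pt "0.02 -0.04 -0.01 0" --pt "0.03 -0.03 -0.02 0" --pt "0.038 -0.02 -0.022 0" --pt "0.038 -0.02 -0.022 0" --pt "0.038 -0.02 -0.022 0"

```text
time: 1.2
tool_pos: [290.1, 355.2, 365.8]
tcp_rot: [-1.57, -0.0, -0.316]
contact_force: [0.1, -0.5, 0.4]
grip_width: 91.8
```

Call:
arm_command --pt "0.038 -0.02 -0.022 0" --pt "0.038 -0.02 -0.022 0" --pt "0.038 -0.02 -0.022 0" --pt "0.038 -0.01 -0.022 0" --pt "0.038 0 -0.022 0"

```text
time: 1.7
tool_pos: [437.0, 191.4, 436.6]
tcp_rot: [-1.569, -0.003, -0.317]
contact_force: [0.3, 1.1, -1.0]
grip_width: 92.0
```

Call:
arm_command --pt "0.038 0 -0.022 0" --pt "0.038 0 -0.022 0" --pt "0.03 0 -0.022 0" --pt "0 0 0 0"

```text
time: 2.1
tool_pos: [518.0, 93.6, 433.2]
tcp_rot: [-1.572, 0.001, -0.322]
contact_force: [-0.6, -0.2, -0.1]
grip_width: 92.1
```

Run:
```python
from h import *
p=shot('wrist','c');print(pose().round(3));print(p['mount'].round(2),p['camera_matrix'])
for n in ['knob','rocker_end','collar','collar_axis','rocker_pivot']: print(n,find(p,n))
o=bot.get_obs();print(o['time'],o['joint_positions'])
```

```text
[[ 9.49000e-01 -2.00000e-03  3.15000e-01  5.16813e+02]
 [-3.15000e-01  0.00000e+00  9.49000e-01  9.54430e+01]
 [-2.00000e-03 -1.00000e+00 -0.00000e+00  4.33775e+02]
 [ 0.00000e+00  0.00000e+00  0.00000e+00  1.00000e+00]]
[[  -0.      0.96    0.29  -77.1 ]
 [   0.     -0.29    0.96 -149.61]
 [   1.      0.     -0.      0.41]
 [   0.      0.      0.      1.  ]] [[333.50328347   0.         256.55726315]
 [  0.         333.50328347 194.53305446]
 [  0.           0.           1.        ]]
knob [(0.96, array([512.6, 134.7, 274.9]))]
rocker_end [(0.66, array([697. ,  65.9, 227.7])), (0.55, array([510.8, 129.7, 281. ]))]
collar [(0.63, array([565.8, 105.4, 228.1])), (0.55, array([568.4, 106.8, 234.9]))]
collar_axis [(0.82, array([566.9, 103.2, 231.4])), (0.24, array([547.2, -16.9,  64.1]))]
rocker_pivot [(0.73, array([486.7, 115.2, 201. ]))]
2.4 [ 4.19944472e-02  2.75804660e-01  1.08051977e+00  2.56233631e-04
  1.78443991e+00 -1.21363727e+00]
```

View pics/c.png

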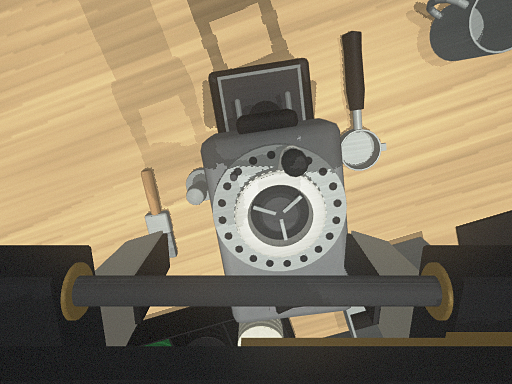

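In the wrist picture the collar is at (280,213) and the knob at (295,162). The switch is hidden behind the gripper below row 280. I'm moving on and closing the fingers ready for pressing.

Call:
arm_command --pt "0.03 0 0.002 0" --pt "0.03 0 0.002 0" --pt "0.03 0 0.002 0" --pt "0.03 0 0.002 0" --pt "0 0 0 0" --claw 255

```text
time: 2.9
tool_pos: [634.6, 67.3, 431.8]
tcp_rot: [-1.572, 0.003, -0.317]
contact_force: [0.4, -0.1, -0.5]
grip_width: 56.4
```

Run:
```python
from h import *
print(pose()[:3,3].round(1))
p=shot('wrist','d');print(pose()[:3,3].round(1))
for n in ['knob','rocker_end','collar','collar_axis','rocker_pivot','grinder']: print(n,find(p,n))
for n in ['knob','rocker_end']:
    for r in vision.regions_of(p,n)[:1]:
        v,u=np.nonzero(r['mask']);print(n,r['confidence'],len(u),u.mean(),v.mean(),u.min(),u.max(),v.min(),v.max())
cv2.imwrite('pics/d2.png',cv2.resize(p['img'][60:260,170:420,::-1],None,fx=3,fy=3,interpolation=2))
```

```text
[634.6  67.3 431.8]
[633.1  67.9 432.9]
knob [(0.83, array([519.4, 134.6, 278.5])), (0.21, array([567.5, 259.2,  17.2]))]
rocker_end [(0.81, array([689.3,  79.3, 222.1]))]
collar [(0.74, array([569.1, 108.3, 237.4])), (0.72, array([654.7,  88.3, 214.4]))]
collar_axis [(0.87, array([566.3, 104.7, 231.4]))]
rocker_pivot [(0.76, array([650.4,  88.4, 211.9]))]
grinder [(0.58, array([653.7,  86.4, 215.4]))]
knob 0.6 823 285.1227217496962 24.74483596597813 271 300 8 42
rocker_end 0.64 788 283.3578680203046 209.68147208121826 264 303 197 224
```

View pics/d2.png

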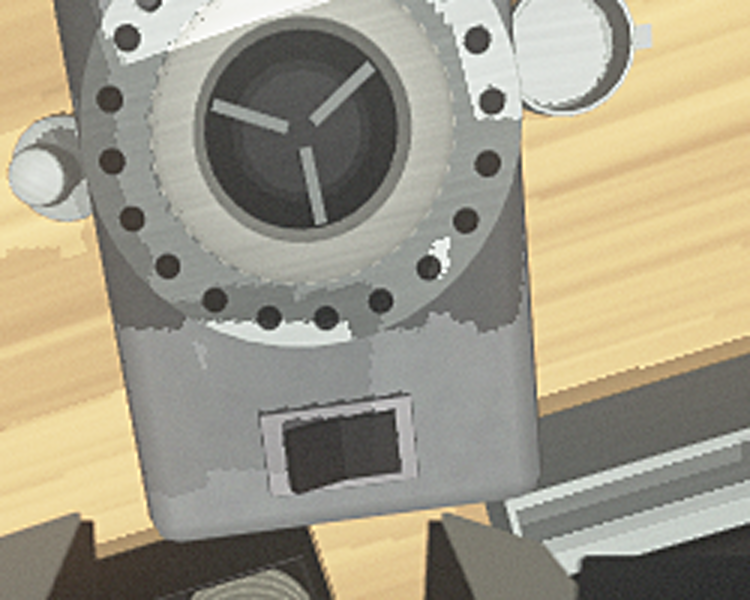

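The crop shows the rocker clearly. The pivot line is near (284,210) in the full picture, the raised right (-y) end at (267,213) and the level left end at (303,207).

Run:
```python
from h import *
T=pose();p=shot('wrist')
piv=atz(p,(284.3,210.2),222);L=atz(p,(303.3,207),222.5);E=atz(p,(267,212.8),222.5+22*np.sin(.44))
bz=[atz(p,(170+u/3,60+v/3),219) for u,v in [(259,413),(410,394),(417,478),(274,496)]]
bzm=np.mean(bz,0)
yv=((bz[1]-bz[0])+(bz[2]-bz[3]));yv/=np.linalg.norm(yv);xv=np.array([yv[1],-yv[0],0])
print('piv',piv,'L',L,'E',E,'bezel ctr',bzm,'y dir',yv,'yaw',np.arctan2(-yv[0],yv[1]))
# grinder edges: left/right top sides crop, yaw
a=atz(p,(170+118/3,60+330/3),215);b=atz(p,(170+150/3,60+510/3),215);c=atz(p,(170+526/3,60+330/3),215);d=atz(p,(170+537/3,60+470/3),215)
for s,t in((a,b),(c,d)): print('edge yaw',np.arctan2(*(t-s)[1::-1]))
# collar axis from burr/collar ring ellipse: inner bore rim at 241
print('bore ctr',atz(p,(170+303/3,60+128/3),241), 'from pivot', bzm-118*xv)
holes=[(127,38),(110,99),(112,161),(132,218),(168,266),(215,299),(269,317),(326,317),(381,300),(429,267),(466,219),(487,163),(492,101),(478,40)]
for z in(222,226,230,235):
    P=np.array([atz(p,(170+u/3,60+v/3),z) for u,v in holes])[:,:2]
    A=np.c_[2*P,np.ones(len(P))];s=np.linalg.lstsq(A,(P**2).sum(1),rcond=None)[0]
    print(z,s[:2],np.sqrt(s[2]+s[:2]@s[:2]))
tgt=bzm-17*yv
print('tgt',tgt,'tool delta',(T[:3,:3].T@(tgt-T[:3,3])).round(1),bot.get_obs()['time'],bot.get_obs()['grip_width'])
```

```text
piv [689.5  82.9 222. ] L [692.4 104.8 222.5] E [682.9  63.8 231.9] bezel ctr [688.325  82.275 219.   ] y dir [0.18096217 0.98349006 0.        ] yaw -0.18196468595918636
edge yaw -0.18335674711832958
edge yaw -0.1639942767730265
bore ctr [570.  103.4 241. ] from pivot [572.27317324 103.62853612 219.        ]
222 [571.24976777 102.91763728] 67.20515047075301
226 [571.1046289  102.76625116] 66.44550766493761
230 [570.99246937 102.66245001] 65.72560904638534
235 [570.83925786 102.5111659 ] 64.77397301094962
tgt [685.2486431   65.55566903 219.        ] tool delta [ 51.2 216.8  14.5] 3.4 16.463361106102717
```

Call:
arm_command --pt "0.03 0.01 0.006 0" --pt "0.0215 0.03 0.0045 0" --pt "0 0.05 0 0" --pt "0 0.05 0 0" --pt "0 0.035 0 0"

```text
time: 3.9
tool_pos: [683.3, 61.3, 255.8]
tcp_rot: [-1.572, 0.004, -0.317]
contact_force: [0.8, -0.4, 0.0]
grip_width: 0.3
```

Call:
arm_command --pt "0 0.0 0 0" --pt "0 0.005 0 0" --pt "0 0.004 0 0"

```text
time: 4.2
tool_pos: [685.9, 61.3, 253.8]
tcp_rot: [-1.569, -0.005, -0.317]
contact_force: [0.4, -0.1, 0.3]
grip_width: 0.7
```

Run:
```python
from h import *
p=shot('wrist');o=bot.get_obs();print(o['tool_pos'],o['contact_force'],o['grip_width'],o['time'])
a=proj(p,[684.7,61.6,o['tool_pos'][2]-8]);print(a,proj(p,[688.5,82.3,222]))
cv2.imwrite('pics/e.png',cv2.resize(p['img'][180:384,130:390,::-1],None,fx=2.5,fy=2.5,interpolation=2))
```

```text
[685.54280215  61.28872307 252.74981338] [ 0.76152031  0.04425461 -0.20411396] 0.4488629098295568 4.25
[255.7 247.2] [291.5 225.6]
```

View pics/e.png

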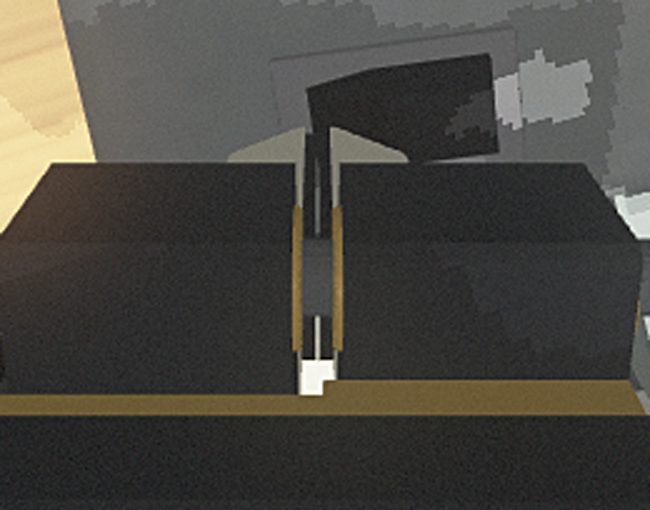

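The closed tips line up with the outer end of the rocker, about 12 mm above it. Pressing down.

Call:
arm_command --pt "0 0.01 0 0" --pt "0 0.005 0 0" --pt "0 0.004 0 0" --pt "0 0.002 0 0" --pt "0 0 0 0"

```text
time: 4.75
tool_pos: [684.9, 60.6, 230.7]
tcp_rot: [-1.571, -0.002, -0.317]
contact_force: [-0.4, -4.2, 6.3]
grip_width: 0.3
```

Call:
arm_command --pt "0 0.002 0 0" --pt "0 0.001 0 0" --pt "0 0 0 0"

```text
time: 5.05
tool_pos: [685.0, 60.6, 230.5]
tcp_rot: [-1.57, -0.005, -0.317]
contact_force: [-4.9, -4.1, 15.6]
grip_width: 0.6
```

The force rose to 15 N at a tip height of about 222.5 mm, so the rocker is at its end. I'll lift off, open the jaws and look from behind.

Call:
arm_command --pt "0 -0.03 0 0" --pt "0 -0.05 0 0" --pt "-0.02 -0.05 0 0" --pt "-0.04 -0.03 0 0" --pt "0 0 0 0" --claw 255

```text
time: 5.55
tool_pos: [627.2, 81.7, 390.3]
tcp_rot: [-1.566, -0.009, -0.314]
contact_force: [0.5, -0.3, 1.4]
grip_width: 0.3
```

Run:
```python
from h import *
T=pose();p=shot('wrist');print(T[:3,3],bot.get_obs()['contact_force'])
u,v=proj(p,[688.5,82.3,222]).astype(int);print(u,v)
print(find(p,'knob'))
a=cv2.resize(p['img'][max(v-45,0):v+45,u-60:u+60,::-1],None,fx=5,fy=5,interpolation=2)
cv2.imwrite('pics/f.png',a)
```

```text
[627.22590794  81.6840302  390.31549649] [ 0.38321097  0.28273808 -0.6843419 ]
274 230
[(0.7, array([519.4, 130.4, 281.6]))]
```

View pics/f.png

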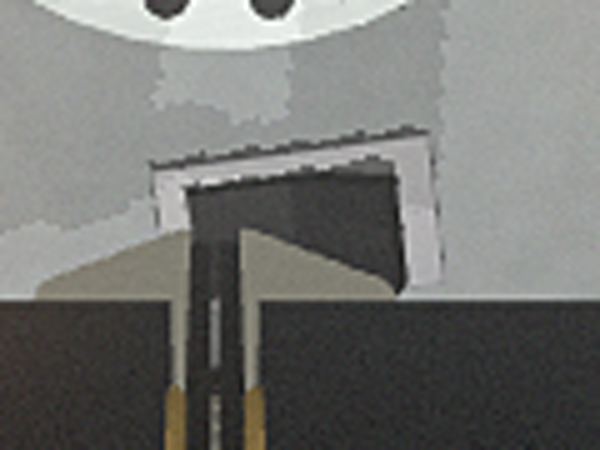

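The raised corner is now on the left half and the right half is level, so the rocker is off. Next I'm going back over the knob with the jaws open and turned along the knob's tangent.

Call:
arm_command --pt "-0.03 -0.015 -0.002 4" --pt "-0.04 -0.015 -0.002 4" --pt "-0.04 0 0 2" --pt "-0.01 0 0 0" --pt "0 0 0 0" --claw 0

```text
time: 6.15
tool_pos: [516.9, 123.1, 412.2]
tcp_rot: [-1.571, 0.002, -0.49]
contact_force: [0.8, -0.2, -0.9]
grip_width: 35.4
```

Run:
```python
from h import *
T=pose();p=shot('wrist');o=bot.get_obs();print(T.round(3),o['grip_width'],o['time'])
print(find(p,'knob'),find(p,'collar_axis'))
r=vision.regions_of(p,'knob')[0]
m=r['mask'];v,u=np.nonzero(m);print(r['confidence'],len(u),u.mean(),v.mean(),u.min(),u.max(),v.min(),v.max())
print('at268',atz(p,(u.mean(),v.mean()),268),'guess px',proj(p,[512.6,134.5,268]),proj(p,[512.6,134.5,280]))
im=p['img'].copy();c,_=cv2.findContours(m.astype('uint8'),0,2);cv2.drawContours(im,c,-1,(255,0,0),1)
a,b=int(u.mean()),int(v.mean());print(a,b)
b0=max(b-60,0);a0=a-90
cv2.imwrite('pics/g.png',cv2.resize(im[b0:b0+140,a0:a0+180,::-1],None,fx=4,fy=4,interpolation=2))
```

```text
[[ 8.83000e-01 -2.00000e-03  4.70000e-01  5.16883e+02]
 [-4.70000e-01  0.00000e+00  8.83000e-01  1.23070e+02]
 [-2.00000e-03 -1.00000e+00 -1.00000e-03  4.12245e+02]
 [ 0.00000e+00  0.00000e+00  0.00000e+00  1.00000e+00]] 39.77114970961541 6.2
[(0.56, array([515.8, 136.2, 277.8]))] [(0.73, array([556.7, 103.6, 229.1])), (0.58, array([ 629.1, -427.7,   18. ]))]
0.69 658 264.0425531914894 177.39361702127658 251 277 162 192
at268 [514.8 132.1 268. ] guess px [265.3 174.1] [265.6 177.2]
264 177
```

View pics/g.png

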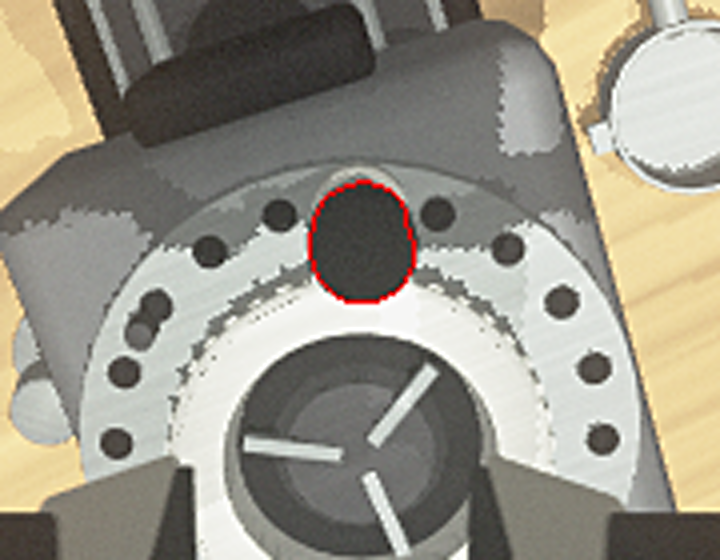

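The mask outlines the knob cleanly, centred at (264,177) and free of the collar. The stop dowel is at about (210,200), on the side it will swing towards. I'm going down over the knob with open jaws.

Call:
arm_command --pt "-0.0075 0.02 0.007 0" --pt "0 0.035 0 0" --pt "0 0.035 0 0" --pt "0 0.02 0 0" --pt "0 0 0 0"

```text
time: 6.85
tool_pos: [513.5, 131.5, 299.3]
tcp_rot: [-1.575, 0.006, -0.492]
contact_force: [0.0, 0.7, 0.2]
grip_width: 90.2
```

Run:
```python
from h import *
T=pose();p=shot('wrist');o=bot.get_obs();print(T[:3,3],o['grip_width'],o['time'],find(p,'knob'))
for r in vision.regions_of(p,'knob')[:1]:
    m=r['mask'];v,u=np.nonzero(m);print(len(u),u.mean(),v.mean());P=atz(p,(u.mean(),v.mean()),270);print(P,(T[:3,:3].T@(P-T[:3,3])))
cv2.imwrite('pics/i.png',p['img'][:,:,::-1])
```

```text
[513.45277069 131.50122268 299.3374585 ] 91.14121544295452 6.9 [(0.78, array([516.1, 137.6, 281.1])), (0.34, array([540.3, 267.5,  27.5]))]
1743 258.19678714859435 234.66781411359725
[514.2 132.5 270. ] [ 0.36859611 29.33018061  1.35905163]
```

View pics/i.png

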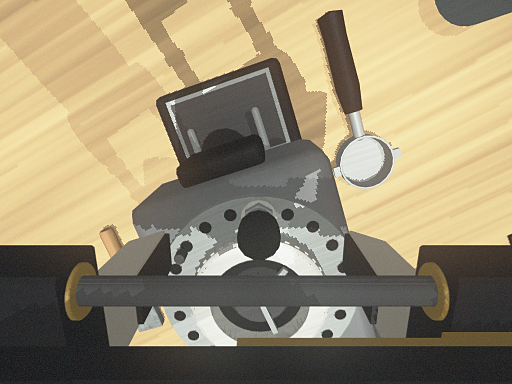

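The knob at (258,235) sits midway between the fingers. Going down the last 40 mm and gripping.

Call:
arm_command --pt "0 0.02 0.001 0" --pt "0 0.012 0 0" --pt "0 0.008 0 0" --pt "0 0 0 0"

```text
time: 7.4
tool_pos: [514.3, 133.0, 262.6]
tcp_rot: [-1.571, 0.001, -0.491]
contact_force: [0.9, 0.2, 0.5]
grip_width: 91.8
```

Call:
arm_command --pt "0 0 0 0" --pt "0 0 0 0" --pt "0 0 0 0" --pt "0 0 0 0" --pt "0 0 0 0" --claw 255

```text
time: 7.9
tool_pos: [514.6, 133.1, 263.4]
tcp_rot: [-1.57, -0.0, -0.491]
contact_force: [-0.2, 0.0, 0.3]
grip_width: 56.1
```

Call:
arm_command --pt "0 0 0 0" --pt "0 0 0 0" --pt "0 0 0 0"

```text
time: 8.2
tool_pos: [514.5, 133.1, 263.1]
tcp_rot: [-1.571, 0.0, -0.491]
contact_force: [0.1, 0.0, -0.5]
grip_width: 32.5
```

Call:
arm_command --pt "0 0.0035 0 0" --pt "0 0 0 0" --pt "0 0 0 0" --pt "0 0 0 0" --pt "0 0 0 0"

```text
time: 8.7
tool_pos: [514.3, 132.3, 260.2]
tcp_rot: [-1.572, -0.001, -0.492]
contact_force: [-2.0, -3.9, 5.4]
grip_width: 23.7
```

Call:
arm_command --pt "0 -0.003 0 0" --pt "0 -0.004 0 0" --pt "0 -0.003 0 0" --pt "0 0 0 0"

```text
time: 9.1
tool_pos: [514.2, 132.4, 268.5]
tcp_rot: [-1.573, 0.001, -0.492]
contact_force: [2.2, -4.8, -10.0]
grip_width: 23.9
```

Run:
```python
from h import *
o=bot.get_obs();print(o['tool_pos'],o['contact_force'],o['moment'],o['grip_width'],o['time'])
```

```text
[514.23284244 132.35459074 268.54448086] [ 2.24089096 -4.78346756 -9.95998817] [-0.77971165 -0.41244581 -0.00438384] 23.879292252409357 9.1
```

The 10 N matches the spring at about 8 mm drawn. Continuing to the end stop.

Call:
arm_command --pt "0 -0.003 0 0" --pt "0 -0.002 0 0" --pt "0 0 0 0"

```text
time: 9.4
tool_pos: [514.2, 132.3, 273.0]
tcp_rot: [-1.574, 0.002, -0.492]
contact_force: [2.1, -4.5, -12.4]
grip_width: 23.9
```

Call:
arm_command --pt "0 -0.001 0 0" --pt "0 0 0 0"

```text
time: 9.6
tool_pos: [514.2, 132.3, 273.8]
tcp_rot: [-1.574, 0.002, -0.492]
contact_force: [2.4, -4.9, -11.9]
grip_width: 23.8
```

Call:
arm_command --pt "0 -0.001 0 0" --pt "0 0 0 0"

```text
time: 9.8
tool_pos: [514.2, 132.3, 274.5]
tcp_rot: [-1.574, 0.002, -0.492]
contact_force: [3.6, -5.6, -13.5]
grip_width: 23.9
```

Call:
arm_command --pt "0 -0.001 0 0" --pt "0 0 0 0"

```text
time: 10.0
tool_pos: [514.1, 132.3, 274.6]
tcp_rot: [-1.575, 0.003, -0.492]
contact_force: [4.4, -4.5, -19.4]
grip_width: 24.0
```

The reaction has jumped to 19 N with no further travel, so the pin is fully up at 14.3 mm. Swinging now: about 5.7 mm along -z per 5° of anticlockwise turn.

Call:
arm_command --pt "0.0002 0 -0.0029 -2.5" --pt "0.0004 0 -0.0057 -5" --pt "0.0002 0 -0.0029 -2.5" --pt "0 0 0 0"

```text
time: 10.4
tool_pos: [509.7, 121.8, 274.6]
tcp_rot: [-1.573, 0.005, -0.316]
contact_force: [4.5, -3.7, -19.2]
grip_width: 23.7
```

```bash
cat > s.py <<'E'
from h import *
o=bot.get_obs();T=pose(o);P=T[:3,3];d=P[:2]-[571,103]
print(P.round(1),'F tool',(T[:3,:3].T@o['contact_force']).round(1),'F',o['contact_force'].round(1),o['moment'].round(2),'w',round(o['grip_width'],1),'r',np.hypot(*d).round(1),'ang',np.degrees(np.arctan2(d[1],d[0])).round(1)%360,'yaw',o['tcp_rot'][2],o['time'])
E
python3 s.py
```

```text
[509.7 121.8 274.6] F tool [ 5.5 19.2 -2. ] F [  4.5  -3.7 -19.2] [-0.52 -0.81 -0.  ] w 23.7 r 64.1 ang 163.0 yaw -0.3162510920389061 10.4
```

The pin is still up, the radius is constant and the knob has turned 10°. Continuing, with a small inward correction.

Call:
arm_command --pt "0.0006 0 -0.0057 -5" --pt "0.0006 0 -0.0057 -5" --pt "0.0003 0 -0.0034 -3" --pt "0 0 0 0"

```text
time: 10.8
tool_pos: [507.0, 107.3, 274.6]
tcp_rot: [-1.572, 0.006, -0.09]
contact_force: [2.8, -2.2, -22.5]
grip_width: 23.8
```

```bash
python3 s.py
```

```text
[507.  107.3 274.6] F tool [ 3.1 22.5 -1.9] F [  2.8  -2.2 -22.5] [-0.3  -0.4   0.02] w 23.8 r 64.1 ang 176.2 yaw -0.09020658125066561 10.8
```

Call:
arm_command --pt "0.0004 0.0002 -0.0057 -5" --pt "0.0004 0 -0.0057 -5" --pt "0.0003 0 -0.0034 -3" --pt "0 0 0 0"

```text
time: 11.2
tool_pos: [507.5, 92.6, 274.7]
tcp_rot: [-1.57, 0.007, 0.136]
contact_force: [-0.0, -3.7, -25.4]
grip_width: 24.1
```

```bash
python3 s.py
```

```text
[507.5  92.6 274.7] F tool [-0.3 25.4 -3.7] F [ -0.   -3.7 -25.4] [-0.45  0.02 -0.1 ] w 24.1 r 64.3 ang 189.3 yaw 0.13551248503930502 11.2
```

Call:
arm_command --pt "0.0003 0.0005 -0.0045 -4" --pt "0.0002 0.0002 -0.0034 -3" --pt "0 0 0 0"

```text
time: 11.5
tool_pos: [509.2, 84.9, 274.7]
tcp_rot: [-1.57, 0.006, 0.257]
contact_force: [-2.7, -4.0, -24.9]
grip_width: 23.7
```

```bash
python3 s.py
```

```text
[509.2  84.9 274.7] F tool [-3.5 25.  -3.2] F [ -2.7  -4.  -24.9] [-0.67  0.52 -0.11] w 23.7 r 64.4 ang 196.3 yaw 0.25700937854353045 11.5
```

Call:
arm_command --pt "-0.0003 0.0003 -0.0012 -1" --pt "-0.0001 0 -0.0011 -0.6" --pt "0 0 0 0"

```text
time: 11.8
tool_pos: [509.7, 83.0, 274.7]
tcp_rot: [-1.569, 0.005, 0.286]
contact_force: [-3.1, -2.9, -26.5]
grip_width: 23.4
```

```bash
python3 s.py
```

```text
[509.7  83.  274.7] F tool [-3.7 26.5 -2. ] F [ -3.1  -2.9 -26.5] [-0.38  0.58 -0.09] w 23.4 r 64.4 ang 198.0 yaw 0.2860763051232663 11.8
```

Call:
arm_command --pt "-0.0003 0.0006 -0.001 0" --pt "0 0 0 0"

```text
time: 12.0
tool_pos: [510.0, 82.4, 274.7]
tcp_rot: [-1.569, 0.003, 0.287]
contact_force: [-5.7, -0.3, -26.4]
grip_width: 24.0
```

```bash
python3 s.py
```

```text
[510.   82.4 274.7] F tool [-5.5 26.4  1.2] F [ -5.7  -0.3 -26.4] [-0.05  0.85 -0.05] w 24.0 r 64.4 ang 198.7 yaw 0.2866838201787123 12.0
```

Call:
arm_command --pt "-0.0005 0.0006 -0.001 0" --pt "0 0 0 0"

```text
time: 12.2
tool_pos: [510.1, 81.7, 274.7]
tcp_rot: [-1.568, 0.002, 0.287]
contact_force: [-4.5, 1.3, -23.3]
grip_width: 23.8
```

Call:
arm_command --pt "-0.0002 0.0004 -0.001 0" --pt "0 0 0 0"

```text
time: 12.4
tool_pos: [510.1, 81.6, 274.7]
tcp_rot: [-1.567, 0.001, 0.288]
contact_force: [-6.4, 5.8, -22.6]
grip_width: 23.7
```

```bash
python3 s.py
```

```text
[510.1  81.6 274.7] F tool [-4.5 22.6  7.3] F [ -6.4   5.8 -22.6] [1.   0.92 0.12] w 23.7 r 64.5 ang 199.4 yaw 0.2877299073259604 12.4
```

The last 1 mm gave no motion and the force rose to about 7 N, so the collar is at its stop. One final look.

```bash
python3 - <<'E'
from h import *
p=shot('wrist');q=shot('scene');t=shot('top')
u,v=proj(q,[688.5,82.3,222]).astype(int)
A=cv2.resize(q['img'][v-45:v+45,u-60:u+60],(400,300),interpolation=2)
B=cv2.resize(p['img'][100:340,96:416],(400,300));C=cv2.resize(t['img'][90:260,115:385],(800,300)[:2])
cv2.imwrite('pics/j.png',np.vstack([np.hstack([A,B]),C])[:,:,::-1])
E
python3 s.py
```

```text
[510.2  81.6 274.7] F tool [-3.5 21.6  6. ] F [ -5.1   4.8 -21.6] [1.   0.95 0.1 ] w 23.4 r 64.5 ang 199.4 yaw 0.28778091577540155 12.55
```

View pics/j.png

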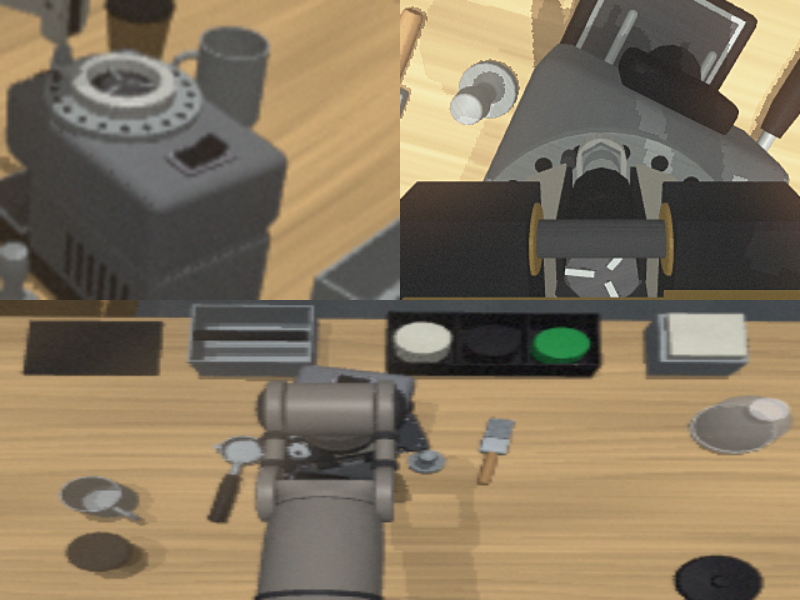

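The ear is against the dowel at (568,155), the knob is still gripped, and the bystanders are where they were. Handing in.

```bash
python3 -c "
from h import *
print(job.close_job())"; python3 s.py
```

```text
the job is handed in; nothing more can be done
None
the job is handed in; nothing more can be done
```

I switched the grinder off, drew the pin fully up and swung the collar anticlockwise to its stop. I handed in at about 12.6 s, still gripping the knob with the pin held up.

- **Switch:** I pressed the raised right end until the fingertips were at about 222.5 mm and the force reached 15 N. A wrist picture afterwards showed the left half raised and the right half level. In the final scene picture the rocker was too small to confirm this again.
- **Pin:** I drew it up 14.3 mm. At that point the reaction jumped from 13 to 19 N with no more travel. The tool height stayed within 0.1 mm for the whole swing and the pull stayed at 19–27 N, so I saw no slip and no drop.
- **Collar:** It turned about 46.5° as measured, against 45° nominal. The last 1 mm push moved it only 0.1 mm and the tangential force rose to about 7 N. The last wrist picture shows the ear against the dowel.
- **Disagreement:** My radius to the knob measured 64.4 mm instead of 66 mm. That is within the 2 mm calibration error and probably explains the extra 1.5°.
- **Other things:** In the final top picture the bystanders look where they were at the start.

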